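Lock the last linocut block into the hexagonal lock-up bed

TASK

Push the loose hexagonal printing block across the aluminium bed until it sits fully home in the nest, its flat faces against the two fixed hexagonal blocks and the steel fence. Then turn the three clamp knobs clockwise (seen from above) by their levers, each fully to its end stop, one after another from left to right: left, middle, right. Leave the block home and do not disturb the eraser or the bulldog clip on the bed.

Things in the scene. Friction and masses are not known exactly. Their poses are not given: they have to be found in the camera images.
- lockup_bed: Fixed aluminium plate 255 x 230 x 10 mm (x -145 to +110, y -115 to +115 mm from its origin), turned by up to 0.3 rad. Origin on its underside below the nest centre; x points away from the robot (the block is pushed along +x), y left, z up. The left and right knobs stand on posts of 13 mm radius with feet of 18 mm radius, 5 mm high. Its surface and nest are smooth (friction about 0.25).
- nest (a point): Nest centre on the bed's top face, 10 mm above the worktop: the block's origin when home; axes as the bed's. The nest opens to -x as a funnel: two fixed hexagonal blocks like the loose one, centred at bed (35.4, +-61.3) mm, flats facing +-x, and between them a steel fence (x 35.3 to 97, y -19 to +19 mm). All their tops are 34 mm above the worktop.
- lino_block: Loose hexagonal printing block, wood with a grey lino face: 70 mm across flats, 81 across corners, 24 high, 0.08 to 0.16 kg. Lies flat on the bed on the robot's side of the nest. Origin at the centre of its underside, z up; flats face +-x and every 60 degrees from there. Starts turned at most 0.2 rad from the bed's axes, 75 to 95 mm short of home. It can wedge if pushed in off centre.
- knob_left (a joint): Angle (rad) of the left clamp knob: 0 loose, grows clockwise seen from above, 2.4 at the end stop; starts at 0 to 0.6. Stays where it is left; friction 0.2 N m (4.5 N at 45 mm radius). The lever is pushed round by its side. Lever direction in the bed's xy axes (angle from bed x, counter-clockwise): 2.854 rad minus the joint value.
- knob_middle (a joint): Same for the middle knob, on the steel fence beyond the nest: 0 loose, 2.4 at the stop, clockwise; starts at 0 to 0.6; friction 0.2 N m. Lever direction in the bed's axes: 0.829 rad minus the joint value.
- knob_right (a joint): Same for the right knob: 0 loose, 2.4 at the stop, clockwise; starts at 0 to 0.6; friction 0.2 N m. Lever direction in the bed's axes: -1.195 rad minus the joint value.
- left_axis (a point): Point on the left knob's vertical axis at lever height, 54 mm above the worktop; bed x = -35, y = +72 mm. Each knob has a boss (radius 14 mm, top 66 mm above the worktop) and, 90 degrees clockwise of its lever, a flat steel tongue reaching 66 mm out, 36.5 to 42.5 mm above the worktop; it passes over the blocks and ends over the loose block.
- middle_axis (a point): Point on the middle knob's vertical axis at lever height; bed x = 75 mm, y = 0.
- right_axis (a point): Point on the right knob's vertical axis at lever height; bed x = -35 mm, y = -72 mm.
- left_tip (a point): Centre of the ball at the end of the left lever, 62 mm from the axis; turns with it. Each lever is a level black round bar 13 mm thick, its centre line 54 mm above the worktop, from the boss to a ball of 19 mm diameter (44.5 to 63.5 mm above the worktop).
- middle_tip (a point): Centre of the ball at the end of the middle lever, 62 mm from its axis.
- right_tip (a point): Centre of the ball at the end of the right lever, 62 mm from its axis.
- rubber_eraser: Bystander: eraser 23 x 46 x 13 mm lying on the bed's near left corner. Origin at the centre of its underside.
- bulldog_clip: Bystander: steel bulldog clip 32 x 51 x 16 mm lying on the bed's near right corner. Origin at the centre of its underside.
Not all that is in view belongs to the job. There is more than one size of the lino_block; the job needs the largest.

How it is judged:
By the outcome, as a careful person would: the job done as asked, in the order asked, and still so for the second after the job is handed in, with the robot touching nothing.
It also fails if it takes over 72 s, if anything falls off the work surface, if the arm or the gripper's body presses on something with over 40 N, if the wrist force passes 120 N, or if a joint passes its speed limit or range.

ROBOT

A 6-joint arm with a two-finger parallel gripper is mounted at the origin on a cart in front of the work surface, level with it; the furniture and walls round the work are solid. World frame = base frame: x ahead of the robot, y to its left, z up, the work surface at z = 0. Lengths are in m, angles in rad, forces in N, time in s.
With the tool pointing down it reaches from about 0.25 to 0.725 m from the base axis. Payload 4 kg.
Tool frame: the origin (TCP) lies where the fingers leave the gripper's body, on its centre line; the fingertips stand 73 mm ahead of it and the grasp point (between the pads) lies 54 mm ahead of it (bot.tip_reach is the z of the fingertips in the tool frame, in m); z points along the fingers, x is the direction in which the jaws open and shut, and the axes are right-handed (so a half turn about z gives the same grasp; the last joint's range is limited). The gripper opens to 85 mm and grips with 20 to 120 N. Pads are 22 mm wide; open, the fingers measure 114 mm over their backs; the gripper's body (76 mm by 85 mm) begins 54 mm behind the grasp point. The pads swing forward as they close: fully open they stand 13 mm farther back than shut.
Start: joints at [-1.248, 0.241, 0.005, 1.335, 0, 1.571], TCP at [0.159, -0.474, 0.304] pointing down, gripper open.
Joint ranges: [-2.72, 2.72], [-1.05, 1.87], [-1.09, 1.28], [-1.99, 2.15], [-1.42, 1.44], [-3.14, 3.14]. Speed limits (rad/s): [2.79, 2.79, 3.14, 3.14, 3.14, 3.14].

INTERFACE

Orientations are given as a unit quaternion [x, y, z, w].
In Python, from workcell import bot, vision, job_done gives the robot as it stands.
- The arm moves only by the tool drive_tool, never from a script. Its argument "steps" is one flat list of numbers, 7 for each row, row after row: the shift along the tool's x, y, z in m, then the turn, a rotation vector about the tool's x, y, z in degrees, then the closure, from -1 (fully open) to 1 (shut). A call has 1 to 8 rows; each row shifts and turns the commanded pose from where the row before left it, along the tool's axes as they then stand; what a row does not reach is not made up. A row lasts 1/12 s, in which the tool goes at most 41.7 mm and 7.16 degrees, less where a joint would pass 70% of its speed; a pose out of reach is approached as far as the arm can. A call is refused whole if a number of a shift passes 0.0417 or a number of a turn 7.16, either way. A call with a gripper value outside its range is refused whole. The fingers move at their own pace and stop on an object; the grip force is fixed at half the most. Time passes only in rows, so rows that do not move let the fingers close. It gives the time, the measured TCP pose, the force and the opening at its end, in the units of the state.
- bot.get_obs(): the state, without advancing time (a new reading comes with each control period).
- vision.camera(name): name is "scene" or "top" or "wrist"; returns (picture, depth): 384x512x3 uint8, red, green, blue; 384x512 float32, m along the optical axis (not along the pixel's ray), 0 where there is no reading.
- vision.camera_model(name): a dict with "mtx" (3x3 intrinsics, pixels), "rvec" (rotation vector, rad) and "tvec" (3), from world to camera coordinates, as OpenCV has them. Camera axes: x right, y down, z forward; pixel columns grow to the right and rows downward; lengths in m; the calibration is good to about 2 mm. A picture is of the moment at which its call begins: read the wrist's pose just before it. camera_model takes no time and is no camera call; for the wrist camera it gives the pose at the moment of the call.
- job_done(): hands the job in, once; it reports no verdict.
The state is a dict: "clock": time; "joint_pos": joint angles; "joint_vel": joint speeds; "tau": joint torques, N m; "eef_pos": TCP position; "tool_rot": TCP orientation; "ft_force": force on the tool from outside, world axes, zero at the start; "ft_torque": the same for the moment, N m; "grip_width": finger opening in m.
Only numpy, scipy, OpenCV 4.12 (cv2) and the standard library are available. Lean on these libraries where they do the work, as an engineer would, in place of code of your own. Each camera call takes 0.05 s, during which the arm holds its last target.

## Working session

There is one attempt and no reset: what is moved stays moved. The work goes in short steps, Python scripts to look and compute and a tool call to move; the robot and the scene stay as the last step left them, time stands still between calls to the robot, and variables do not carry over. Pictures are saved under pics/ and viewed, and the job is handed in when it is done.

Besides the shell and the picture viewer there is one more tool, called after "Emit:" as a command line: name --argument value ..., lists and objects as JSON in quotes. drive_tool: Moves the arm, as the interface text tells. Its arguments: {"type":"object","properties":{"steps":{"type":"array"}},"required":["steps"]}

```bash
ls; mkdir -p pics; python3 - <<'E'
from workcell import bot, vision
import cv2, numpy as np
o=bot.get_obs(); print(o)
for n in ["scene","top"]:
    p,d=vision.camera(n); cv2.imwrite(f"pics/{n}0.png",p[:,:,::-1]); np.save(f"pics/{n}0.npy",d); np.save(f"pics/{n}0rgb.npy",p)
    m=vision.camera_model(n); print(n,m)
E
```

```text
pics
{'clock': 0.0, 'joint_pos': array([-1.24796475e+00,  2.41410569e-01,  3.73779552e-03,  1.33519545e+00,
       -1.25646038e-05,  1.57077757e+00]), 'joint_vel': array([-1.30230807e-03, -1.11651036e-03,  5.20552356e-04,  7.02501021e-05,
       -1.22627080e-03, -2.68605701e-04]), 'tau': array([ 6.96625852e-05, -3.72319829e+01,  2.52406973e+01,  1.69113663e-02,
       -3.53293017e-04, -1.12654057e-06]), 'eef_pos': array([ 0.15847359, -0.47372231,  0.30301918]), 'tool_rot': array([ 8.11563156e-01, -5.84263785e-01, -8.44395645e-04, -6.00183651e-04]), 'ft_force': array([ 0.10723904, -0.27635895,  0.00540383]), 'ft_torque': array([ 0.00825513, -0.00494054, -0.02903897]), 'grip_width': 0.08542503053200633}
scene {'mtx': array([[432.93685546,   0.        , 254.29135727],
       [  0.        , 432.93685546, 194.38566813],
       [  0.        ,   0.        ,   1.        ]]), 'rvec': array([ 0.91184387, -2.43946944,  1.18859907]), 'tvec': array([0.31818401, 0.28618356, 0.7319112 ])}
top {'mtx': array([[423.28150306,   0.        , 254.22108906],
       [  0.        , 423.28150306, 192.5679594 ],
       [  0.        ,   0.        ,   1.        ]]), 'rvec': array([ 2.17425653, -2.19185031,  0.0880995 ]), 'tvec': array([-0.08141571,  0.50735655,  0.86210193])}
```

View pics/scene0.png

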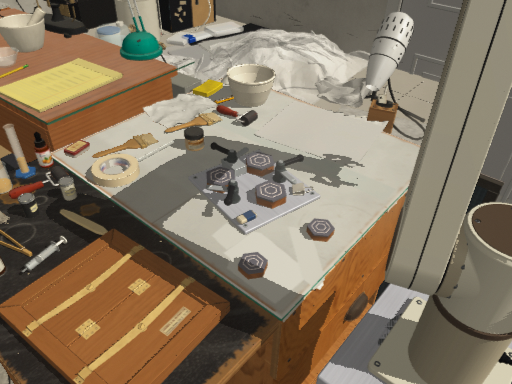

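View pics/top0.png

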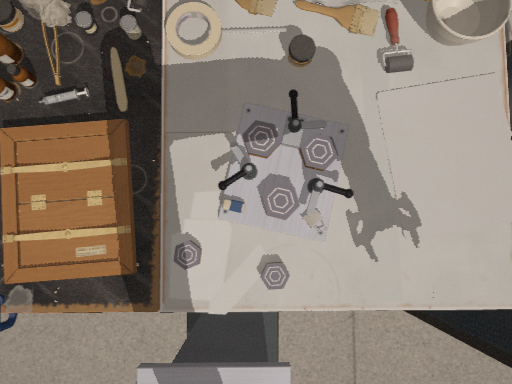

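The top view shows the bed around (285,170), with the loose block at (280,197), the fixed blocks at (262,138) and (319,151), and two smaller decoys off the bed. The knob bosses are at (249,171), (295,124) and (317,185). I'll zoom in and calibrate.

```bash
cat > h.py <<'E'
from workcell import bot, vision
import cv2, numpy as np
from scipy.spatial.transform import Rotation as R
class Cam:
    def __init__(s,n):
        m=vision.camera_model(n); s.K=m['mtx']; s.rv=np.array(m['rvec'],float); s.t=np.array(m['tvec'],float); s.R=cv2.Rodrigues(s.rv)[0]; s.c=-s.R.T@s.t
    def ray(s,uv,z):
        uv=np.atleast_2d(np.array(uv,float)); d=np.c_[(uv-[s.K[0,2],s.K[1,2]])/s.K[0,0],np.ones(len(uv))]@s.R
        return s.c+d*((z-s.c[2])/d[:,2])[:,None]
    def proj(s,P): return cv2.projectPoints(np.atleast_2d(np.array(P,float)),s.rv,s.t,s.K,None)[0][:,0]
def shoot(n,tag):
    p,d=vision.camera(n); cv2.imwrite(f"pics/{tag}.png",p[:,:,::-1]); np.save(f"pics/{tag}.npy",d); np.save(f"pics/{tag}rgb.npy",p); return p,d
def zoom(p,x0,y0,x1,y1,f,name): cv2.imwrite(name,cv2.resize(p[y0:y1,x0:x1,::-1],None,fx=f,fy=f,interpolation=cv2.INTER_CUBIC))
E
python3 - <<'E'
from h import *
p=np.load('pics/top0rgb.npy'); zoom(p,205,80,365,250,4.6*.75,'pics/topz.png')
c=Cam('top'); print(c.c)
E
```

```text
[ 0.43812798 -0.08271582  0.89914454]
```

View pics/topz.png

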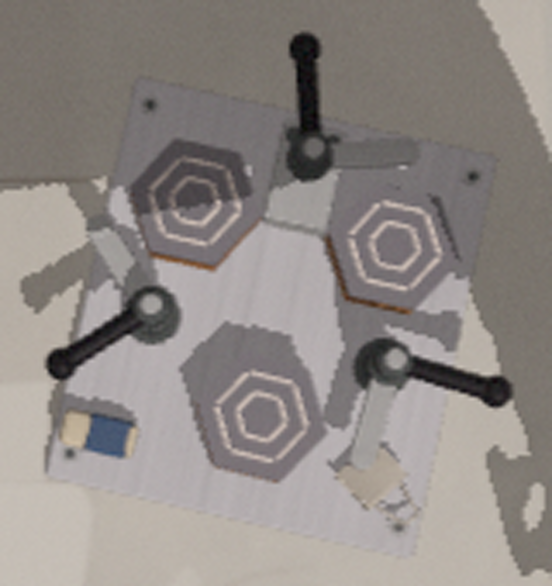

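```bash
cat > meas.py <<'E'
from h import *
def rings(p,c,seeds,r=14):
    g=cv2.cvtColor(p,cv2.COLOR_RGB2GRAY).astype(np.uint8); out=[]
    for s in seeds:
        x,y=int(s[0]),int(s[1]); w=g[y-r:y+r+1,x-r:x+r+1]
        w=cv2.resize(w,None,fx=4,fy=4,interpolation=cv2.INTER_CUBIC)
        loc=w.astype(int)-cv2.GaussianBlur(w,(0,0),14).astype(int)
        m=(loc>12).astype(np.uint8)
        cs,_=cv2.findContours(m,cv2.RETR_EXTERNAL,cv2.CHAIN_APPROX_NONE)
        k=max(cs,key=lambda q:cv2.contourArea(cv2.convexHull(q)))
        h=cv2.convexHull(k)[:,0].astype(float)
        pts=(h+.5)/4-.5+[x-r,y-r]
        P=c.ray(pts,0.034)[:,:2]
        Mo=cv2.moments((P*1e4).astype(np.float32).reshape(-1,1,2)); ctr=np.array([Mo['m10'],Mo['m01']])/Mo['m00']/1e4
        # dense contour hex phase
        Q=P-ctr; 
        seg=np.r_[Q,Q[:1]]; d=[];L=[]
        for a,b in zip(seg[:-1],seg[1:]):
            e=b-a; d.append(np.arctan2(e[1],e[0])); L.append(np.hypot(*e))
        d=np.array(d);L=np.array(L); ph=np.angle(np.sum(L**2*np.exp(6j*d)))
        # edge directions = theta+30deg multiples of 60 -> flats normals theta+k60; edge = normal+90 = theta+30 mod 60
        th=((ph-np.pi)/6+np.pi/6)%(np.pi/3)-np.pi/6
        out.append((ctr,th,Mo['m00']/1e8))
    return out
E
python3 - <<'E'
from meas import *
p=np.load('pics/top0rgb.npy'); c=Cam('top')
f=lambda x,y:(205+x/3.45,80+y/3.45)
r=rings(p,c,[f(194,200),f(397,247),f(262,418)])
for q in r: print(q)
L,Rr=r[0][0],r[1][0]
d=L-Rr; print('dist',np.hypot(*d)); yaw=np.arctan2(d[1],d[0])-np.pi/2; print('yaw',yaw)
Rm=np.array([[np.cos(yaw),-np.sin(yaw)],[np.sin(yaw),np.cos(yaw)]])
o=(L+Rr)/2-Rm@[0.0354,0]; print('origin',o)
print('loose bed',Rm.T@(r[2][0]-o)*1e3, r[2][1]-yaw)
for nm,b,t,off in [('L',(152,307),(61,363),2.854),('M',(316,152),(304,46),.829),('R',(397,362),(497,391),-1.195)]:
    a=c.ray(f(*b),.066)[0,:2]; q=c.ray(f(*t),.054)[0,:2]
    print(nm,'axis bed',Rm.T@(a-o)*1e3,'tip bed',Rm.T@(q-o)*1e3, end=' ')
    ax={'L':[-.035,.072],'M':[.075,0],'R':[-.035,-.072]}[nm]
    v=Rm.T@(q-o)-ax; ang=np.arctan2(v[1],v[0]); print('r',np.hypot(*v),'joint',(off-ang+1)%(2*np.pi)-1)
E
```

```text
(array([ 0.60817661, -0.10238018]), np.float64(0.14209733466414398), 0.0011675573516257108)
(array([ 0.59073542, -0.22066251]), np.float64(-0.2345092453966846), 0.0022293975157162546)
(array([ 0.49314159, -0.1425181 ]), np.float64(0.29034404465338215), 0.001793375924937427)
dist 0.11956129355335744
yaw -0.1463989326807278
origin [ 0.5644347  -0.15635731]
loose bed [-72.54929024   3.29117997] 0.43674297733410994
L axis bed [-26.00765502  77.89567706] tip bed [-64.20326908 126.06323737] r 0.061446436509928905 joint 0.7879397994820247
M axis bed [76.77285664 -3.70527088] tip bed [141.99962463  10.77354485] r 0.06786029007269358 joint 0.6695647282341222
R axis bed [-38.06337822 -65.61683776] tip bed [ -45.42063371 -127.01589852] r 0.055994095194578666 joint 0.5629900385284938
```

```bash
python3 - <<'E'
from h import *
c=Cam('top'); f=lambda x,y:(205+(x+.5)/3.45-.5,80+(y+.5)/3.45-.5)
obs=[((138,78),.01,(.110,.115)),((497,157),.01,(.110,-.115)),((412,558),.01,(-.145,-.115)),((47,478),.01,(-.145,.115)),
((194,200),.034,(.0354,.0613)),((396,246),.034,(.0354,-.0613)),((152,306),.066,(-.035,.072)),((316,152),.066,(.075,0)),((397,361),.066,(-.035,-.072))]
W=np.array([c.ray(f(*o[0]),o[1])[0,:2] for o in obs]); B=np.array([o[2] for o in obs])
for sel in [range(4),range(4,6),range(6,9),range(9)]:
    sel=list(sel); w=W[sel]-W[sel].mean(0); b=B[sel]-B[sel].mean(0)
    yaw=np.angle(np.sum((w[:,0]+1j*w[:,1])*(b[:,0]-1j*b[:,1])))
    Rm=np.array([[np.cos(yaw),-np.sin(yaw)],[np.sin(yaw),np.cos(yaw)]]); o=W[sel].mean(0)-Rm@B[sel].mean(0)
    print(yaw,o,np.round(((W[sel]-o)@Rm-B[sel])*1e3,1).tolist())
p=np.load('pics/top0rgb.npy'); zoom(p,250,165,310,225,12,'pics/a.png'); 
print((c.ray(f(262,418),.034)[0,:2]-o)@Rm)
for t,ax,off in [((61,363),(-.035,.072),2.854),((304,46),(.075,0),.829),((497,391),(-.035,-.072),-1.195)]:
    q=(c.ray(f(*t),.054)[0,:2]-o)@Rm; v=q-ax; print(q,np.hypot(*v),(off-np.arctan2(v[1],v[0])+1)%6.283-1)
E
```

```text
-0.22710761855446893 [ 0.56956389 -0.15276921] [[-0.7, -1.3], [-0.9, 1.0], [1.2, 1.9], [0.3, -1.6]]
-0.23448647683481286 [ 0.57077435 -0.15232348] [[0.0, 0.8], [0.0, -0.8]]
-0.23348663734987798 [ 0.56852128 -0.15307193] [[0.2, 0.2], [-0.9, -0.3], [0.7, 0.1]]
-0.22808866142912393 [ 0.5694714  -0.15283041] [[-0.7, -1.1], [-0.7, 1.2], [1.4, 1.8], [0.3, -1.7], [1.6, 1.3], [0.8, -0.2], [-0.3, -0.1], [-1.7, -1.2], [-0.6, -0.1]]
[-0.08218921 -0.00518539]
[-0.07784303  0.11668421] 0.0619047992187781 0.5188379636860025
[0.13710318 0.0186137 ] 0.06483266445179493 0.5377980813309102
[-0.03846996 -0.13403483] 0.062131800470847584 0.4316737074463801
```

View pics/a.png

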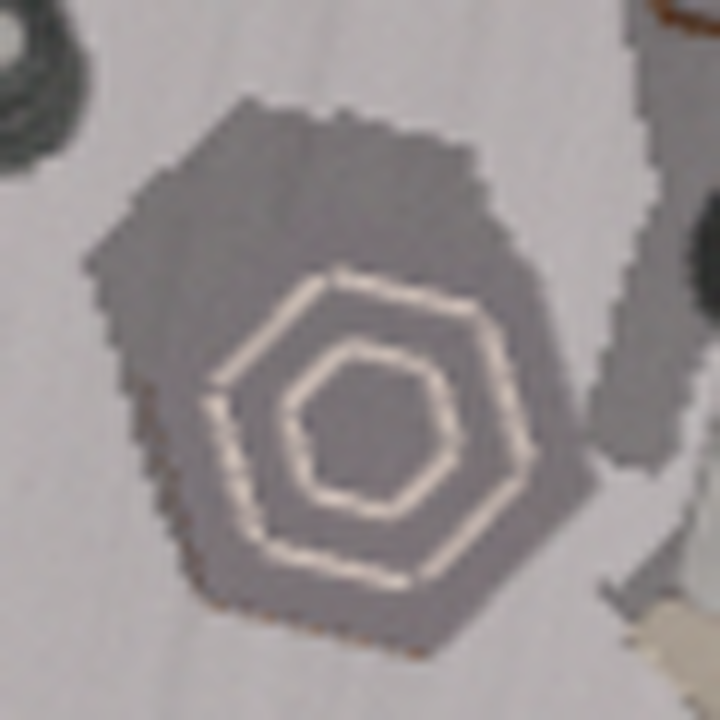

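```bash
cat >> h.py <<'E'
YAW=-0.230; O=np.array([.5695,-.1528]); RM=np.array([[np.cos(YAW),-np.sin(YAW)],[np.sin(YAW),np.cos(YAW)]])
b2w=lambda b: O+RM@np.array(b,float)
w2b=lambda w: RM.T@(np.array(w,float)[:2]-O)
def rel(b,z,yaw):
    """needed shift/turn from current pose: tcp at bed pt b (m), height z of TCP; tool x direction angle in bed frame yaw (mod 180)"""
    o=bot.get_obs(); T=R.from_quat(o['tool_rot']); 
    w=np.r_[b2w(b),z]; a=yaw+YAW
    Rt=np.c_[[np.cos(a),np.sin(a),0],[np.sin(a),-np.cos(a),0],[0,0,-1]]
    print('clock',round(o['clock'],2),'tcp bed',np.round(w2b(o['eef_pos'])*1e3,1),'z',round(o['eef_pos'][2],4),'q6',round(o['joint_pos'][5],2),'F',np.round(o['ft_force'],1),'tip',bot.tip_reach)
    print('shift in present tool axes mm',np.round(T.inv().apply(w-o['eef_pos'])*1e3,1),'after-turn axes',np.round(Rt.T@(w-o['eef_pos'])*1e3,1))
    print('turn deg',np.round(np.degrees((T.inv()*R.from_matrix(Rt)).as_rotvec()),1))
E
python3 - <<'E'
from h import *
c=Cam('top'); px=np.array([(330,270),(487,305),(535,460),(415,583),(260,545),(208,392)],float)
uv=[250,165]+(px+.5)/12-.5
W=c.ray(uv,.034)[:,:2]; B=(W-O)@RM; print(np.round(B*1e3,1), 'ctr',B.mean(0))
v=B-B.mean(0); z=v[:,0]+1j*v[:,1]; print('yaw', np.angle(-np.sum(z**6/abs(z)**5))/6, abs(z))
print('corner dirs',np.degrees(np.angle(z)))
for p in [(228,205),(315,218)]: print(w2b(c.ray(p,.02)[0]))
rel((-.175,-.006),.13,np.pi/2)
rel((-.175,-.006),.13,-np.pi/2)
E
```

```text
[[ -56.2    7.8]
 [ -56.1  -19.7]
 [ -80.2  -33.3]
 [-105.2  -17.9]
 [-104.7    9.3]
 [ -81.2   23.6]] ctr [-0.08061175 -0.00502329]
yaw -0.012691960764685832 [0.02760232 0.02853038 0.02830449 0.02775694 0.02803486 0.02864308]
corner dirs [  27.70985777  -30.89160883  -89.25440093 -152.46139161  149.30475552
   91.13827331]
[-0.11379529  0.09865626]
[-0.10036868 -0.08341991]
clock 0.1 tcp bed [-327.  -406.2] z 0.3031 q6 1.57 F [-0.3  1.   0.3] tip 0.0726
shift in present tool axes mm [-260.5 -339.5  173.6] after-turn axes [400.2 152.  173.1]
turn deg [-1.000e-01  0.000e+00 -1.483e+02]
clock 0.1 tcp bed [-327.  -406.2] z 0.3031 q6 1.57 F [-0.3  1.   0.3] tip 0.0726
shift in present tool axes mm [-260.5 -339.5  173.6] after-turn axes [-400.2 -152.   173.1]
turn deg [ 0.   0.1 31.7]
```

Emit:
drive_tool --steps '[0,0,0,0,0,6.34,0.65,0,0,0,0,0,6.34,0.65,0,0,0,0,0,6.34,0.65,0,0,0,0,0,6.34,0.65,0,0,0,0,0,6.34,0.65,-0.04,-0.0152,0,0,0,0,0.65,-0.04,-0.0152,0,0,0,0,0.65,-0.04,-0.0152,0,0,0,0,0.65]'

```text
clock: 0.77
eef_pos: [0.2285, -0.3695, 0.3031]
tool_rot: [-0.62, 0.785, 0.001, 0.0]
ft_force: [1.7, -0.4, 0.4]
grip_width: 0.0152
```

Emit:
drive_tool --steps '[-0.04,-0.0152,0.01,0,0,0,0.65,-0.04,-0.0152,0.02,0,0,0,0.65,-0.04,-0.0152,0.03,0,0,0,0.65,-0.04,-0.0152,0.03,0,0,0,0.65,-0.04,-0.0152,0.03,0,0,0,0.65,-0.04,-0.0152,0.02,0,0,0,0.65,-0.04,-0.0152,0.02,0,0,0,0.65,0,0,0,0,0,0,0.65]'

```text
clock: 1.43
eef_pos: [0.3726, -0.1527, 0.1666]
tool_rot: [-0.625, 0.781, 0.003, -0.0]
ft_force: [-0.5, 0.7, -1.3]
grip_width: 0.015
```

```bash
python3 - <<'E'
from h import *
rel((-.15,-.006),.09,-np.pi/2); print(bot.get_obs()['grip_width'])
p,d=shoot('wrist','w1')
E
```

```text
clock 1.43 tcp bed [-191.7  -44.8] z 0.1666 q6 2.97 F [-0.5  0.7 -1.3] tip 0.0726
shift in present tool axes mm [-38.1 -42.4  76.6] after-turn axes [-38.8 -41.7  76.6]
turn deg [0.3 0.2 0.5]
0.015028782143849393
```

View pics/w1.png

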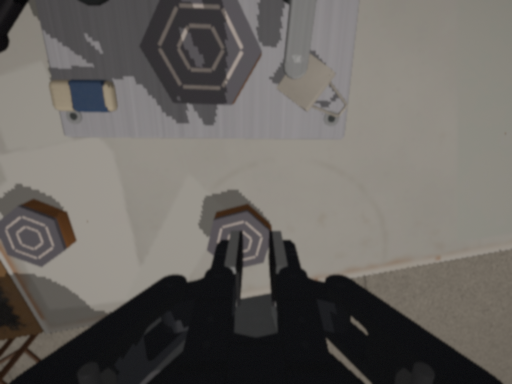

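```bash
python3 - <<'E'
from h import *
c=Cam('top'); print(w2b(c.ray((275,275),.024)[0]))
E
```

```text
[-0.23225614 -0.02743316]
```

Emit:
drive_tool --steps '[-0.013,-0.014,0,0,0,0.2,0.65,-0.013,-0.014,0,0,0,0.2,0.65,-0.013,-0.014,0,0,0,0.1,0.65,0,0,0.02,0,0,0,0.65,0,0,0,0,0,0,0.65]'

```text
clock: 1.9
eef_pos: [0.4208, -0.1301, 0.148]
tool_rot: [-0.618, 0.786, 0.001, -0.001]
ft_force: [-1.5, -0.1, -0.2]
grip_width: 0.0153
```

```bash
python3 - <<'E'
from h import *
rel((-.15,-.006),.09,-np.pi/2)
E
```

```text
clock 1.9 tcp bed [-149.9  -11.8] z 0.148 q6 3.08 F [-1.5 -0.1 -0.2] tip 0.0726
shift in present tool axes mm [-5.8 -0.1 58. ] after-turn axes [-5.8  0.1 58. ]
turn deg [ 0.2 -0.  -0.5]
```

Emit:
drive_tool --steps '[0,0,0,0,0,-7.1,0.65,0,0,0,0,0,-7.1,0.65,0,0,0,0,0,-7.1,0.65,0,0,0,0,0,-7.1,0.65,0,0,0,0,0,-7.1,0.65,0,0,0,0,0,-7.1,0.65,0,0,0,0,0,-7.1,0.65,0,0,0,0,0,-7.1,0.65]'

```text
clock: 2.57
eef_pos: [0.4207, -0.131, 0.1503]
tool_rot: [0.918, -0.396, -0.0, 0.0]
ft_force: [0.5, 0.8, 0.1]
grip_width: 0.0149
```

Emit:
drive_tool --steps '[0,0,0,0,0,-7.1,0.65,0,0,0,0,0,-7.1,0.65,0,0,0,0,0,-7.1,0.65,0,0,0,0,0,-7.1,0.65,0,0,0,0,0,-7.1,0.65,0,0,0,0,0,-7.1,0.65,0,0,0,0,0,-7.1,0.65,0,0,0,0,0,-7.1,0.65]'

```text
clock: 3.23
eef_pos: [0.4207, -0.131, 0.1503]
tool_rot: [0.996, 0.088, -0.0, 0.0]
ft_force: [0.5, -0.2, 0.0]
grip_width: 0.0149
```

Emit:
drive_tool --steps '[0,0,0,0,0,-7.1,0.65,0,0,0,0,0,-7.1,0.65,0,0,0,0,0,-7.1,0.65,0,0,0,0,0,-7.1,0.65,0,0,0,0,0,-7.1,0.65,0,0,0,0,0,-7.1,0.65,0,0,0,0,0,-7.1,0.65,0,0,0,0,0,-7.1,0.65]'

```text
clock: 3.9
eef_pos: [0.4207, -0.131, 0.1503]
tool_rot: [0.834, 0.551, -0.0, -0.0]
ft_force: [0.0, 0.7, -0.6]
grip_width: 0.0152
```

```bash
python3 - <<'E'
from h import *
rel((-.15,-.006),.09,np.pi/2)
E
```

```text
clock 3.9 tcp bed [-149.9  -12.7] z 0.1503 q6 0.1 F [ 0.   0.7 -0.6] tip 0.0726
shift in present tool axes mm [ 6.6 -1.2 60.3] after-turn axes [ 6.7 -0.1 60.3]
turn deg [-0.   0.  -9.9]
```

Emit:
drive_tool --steps '[0,0,0,0,0,-4.95,0.65,0,0,0,0,0,-4.95,0.65,0.0077,0,0.015,0,0,0,0.65,0,0,0.015,0,0,0,0.65,0,0,0.015,0,0,0,0.65,0,0,0.0153,0,0,0,0.65,0,0,0,0,0,0,0.65]'

```text
clock: 4.48
eef_pos: [0.4208, -0.1229, 0.0877]
tool_rot: [0.785, 0.619, -0.002, -0.002]
ft_force: [-1.2, 0.5, -0.4]
grip_width: 0.015
```

```bash
python3 - <<'E'
from h import *
rel((-.13,-.005),.09,np.pi/2)
p,d=shoot('wrist','w2')
E
```

```text
clock 4.48 tcp bed [-151.6   -4.8] z 0.0877 q6 -0.05 F [-1.2  0.5 -0.4] tip 0.0726
shift in present tool axes mm [-0.1 21.6 -2.4] after-turn axes [-0.2 21.6 -2.3]
turn deg [-0.3  0.  -0.3]
```

View pics/w2.png

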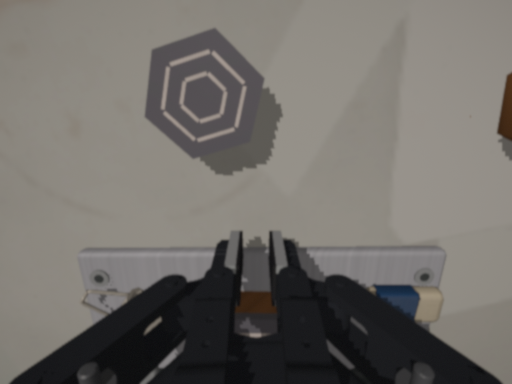

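Emit:
drive_tool --steps '[0,0.01,0,0,0,0,0.65,0,0.009,0,0,0,0,0.65,0,0.004,0,0,0,0,0.65,0,0.004,0,0,0,0,0.65,0,0.004,0,0,0,0,0.65,0,0.004,0,0,0,0,0.65,0,0.004,0,0,0,0,0.65,0,0.004,0,0,0,0,0.65]'

```text
clock: 5.2
eef_pos: [0.4655, -0.1325, 0.0894]
tool_rot: [0.785, 0.62, -0.0, -0.0]
ft_force: [-0.1, 0.3, 0.1]
grip_width: 0.015
```

```bash
python3 - <<'E'
from h import *
rel((-.05,0),.0877,np.pi/2)
p,d=shoot('top','t2'); zoom(p,205,80,365,250,3.45,'pics/t2z.png')
E
```

```text
clock 5.2 tcp bed [-105.8   -3.9] z 0.0894 q6 -0.04 F [-0.1  0.3  0.1] tip 0.0726
shift in present tool axes mm [ 4.1 55.8  1.7] after-turn axes [ 3.9 55.8  1.7]
turn deg [-0.  -0.  -0.2]
```

View pics/t2z.png

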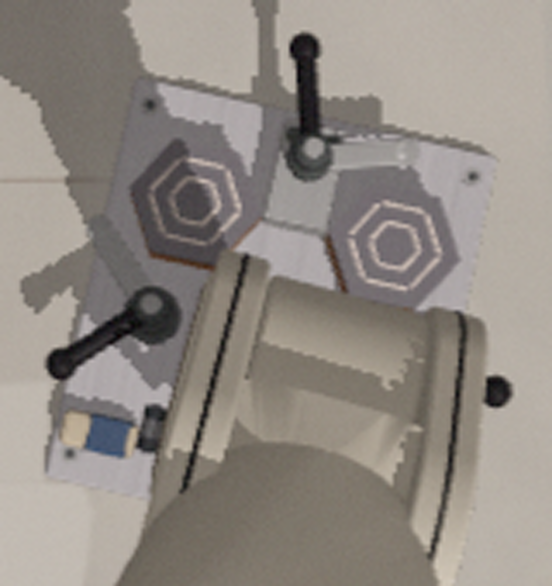

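```bash
python3 - <<'E'
from h import *
p,d=shoot('scene','s2'); zoom(p,180,120,350,250,4.6,'pics/s2z.png')
E
```

```text
(no output)
```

View pics/s2z.png

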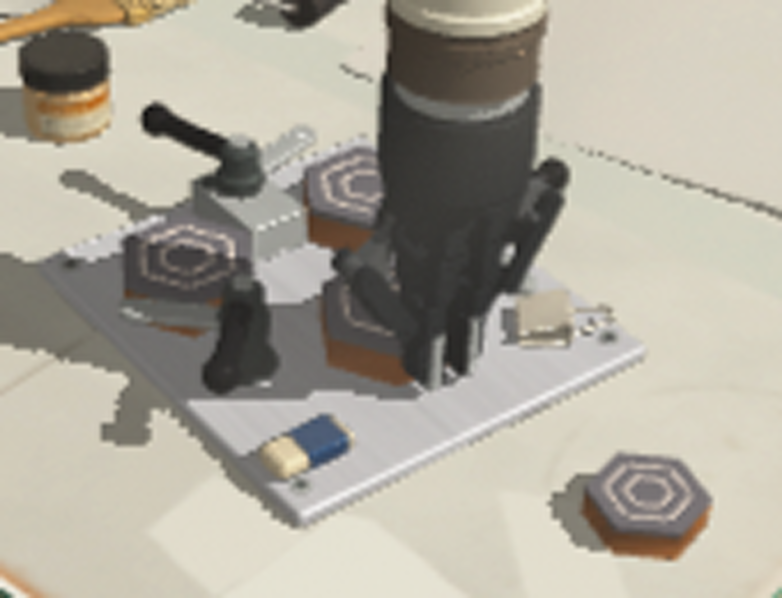

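Emit:
drive_tool --steps '[0.0006,0.006,0,0,0,0,0.65,0.0006,0.006,0,0,0,0,0.65,0.0006,0.006,0,0,0,0,0.65,0.0006,0.006,0,0,0,0,0.65,0.0006,0.006,0,0,0,0,0.65,0.0006,0.005,0,0,0,0,0.65,0.0006,0.005,0,0,0,0,0.65,0.0006,0.004,0,0,0,0,0.65]'

```text
clock: 5.97
eef_pos: [0.5099, -0.1381, 0.0894]
tool_rot: [0.785, 0.62, 0.0, 0.0]
ft_force: [0.1, -0.2, 0.4]
grip_width: 0.015
```

```bash
python3 - <<'E'
from h import *
rel((-.046,0),.0877,np.pi/2)
p,d=shoot('scene','s3'); zoom(p,180,120,350,250,4.6,'pics/s3z.png')
E
```

```text
clock 5.97 tcp bed [-61.3   0.7] z 0.0894 q6 -0.03 F [ 0.1 -0.2  0.4] tip 0.0726
shift in present tool axes mm [-0.7 15.3  1.7] after-turn axes [-0.7 15.3  1.7]
turn deg [ 0.  -0.  -0.2]
```

View pics/s3z.png

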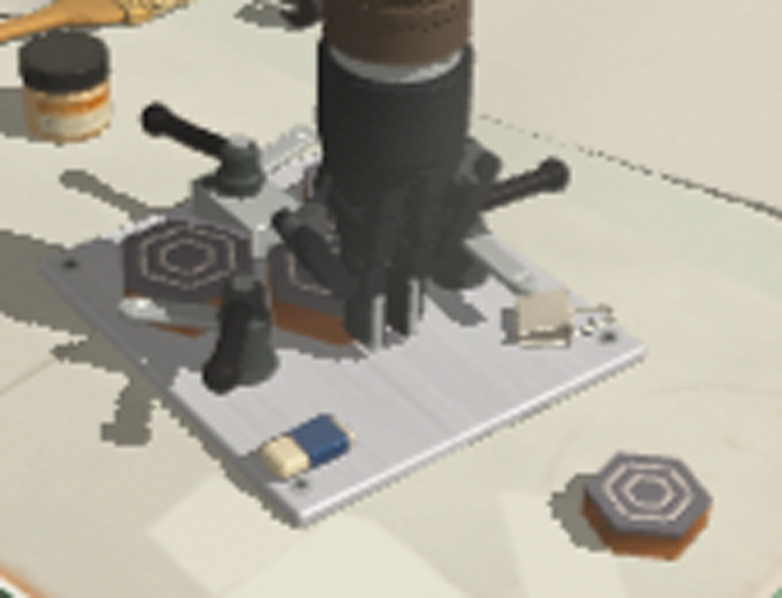

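Close to home now; I'll finish with small steps and watch the force.

Emit:
drive_tool --steps '[0,0.003,0,0,0,0,0.65,0,0.003,0,0,0,0,0.65,0,0.003,0,0,0,0,0.65,0,0.002,0,0,0,0,0.65,0,0,0,0,0,0,0.65]'

```text
clock: 6.43
eef_pos: [0.5205, -0.1407, 0.0895]
tool_rot: [0.785, 0.62, 0.0, 0.0]
ft_force: [0.3, -0.0, 0.3]
grip_width: 0.015
```

Emit:
drive_tool --steps '[0,0.002,0,0,0,0,0.65,0,0.0015,0,0,0,0,0.65,0,0,0,0,0,0,0.65]'

```text
clock: 6.68
eef_pos: [0.5237, -0.1415, 0.0895]
tool_rot: [0.785, 0.62, 0.0, 0.0]
ft_force: [-0.4, -0.5, -0.5]
grip_width: 0.015
```

```bash
python3 - <<'E'
from h import *
rel((-.046,0),.0877,np.pi/2)
E
```

```text
clock 6.68 tcp bed [-47.2   0.6] z 0.0895 q6 -0.03 F [-0.4 -0.5 -0.5] tip 0.0726
shift in present tool axes mm [-0.6  1.2  1.8] after-turn axes [-0.6  1.2  1.8]
turn deg [ 0.   0.  -0.2]
```

Emit:
drive_tool --steps '[0,0.001,0,0,0,0,0.65,0,0.001,0,0,0,0,0.65,0,0,0,0,0,0,0.65]'

```text
clock: 6.93
eef_pos: [0.5255, -0.1419, 0.0895]
tool_rot: [0.785, 0.62, 0.0, 0.0]
ft_force: [0.2, -0.3, -0.2]
grip_width: 0.0148
```

Emit:
drive_tool --steps '[0,0.001,0,0,0,0,0.65,0,0.001,0,0,0,0,0.65,0,0,0,0,0,0,0.65]'

```text
clock: 7.18
eef_pos: [0.5268, -0.1422, 0.0893]
tool_rot: [0.785, 0.62, -0.0, -0.001]
ft_force: [-1.9, 0.1, 0.8]
grip_width: 0.0151
```

Emit:
drive_tool --steps '[0,0.001,0,0,0,0,0.65,0,0.001,0,0,0,0,0.65,0,0,0,0,0,0,0.65]'

```text
clock: 7.43
eef_pos: [0.5271, -0.1423, 0.0888]
tool_rot: [0.785, 0.62, -0.002, -0.002]
ft_force: [-6.6, 1.9, 2.9]
grip_width: 0.0149
```

Emit:
drive_tool --steps '[0,0.001,0,0,0,0,0.65,0,0.001,0,0,0,0,0.65,0,0,0,0,0,0,0.65]'

```text
clock: 7.68
eef_pos: [0.5273, -0.1423, 0.0883]
tool_rot: [0.785, 0.62, -0.003, -0.004]
ft_force: [-9.8, 2.9, 4.2]
grip_width: 0.0151
```

Emit:
drive_tool --steps '[0,-0.006,0,0,0,0,0.65,0,-0.01,0,0,0,0,0.65,0,-0.015,0,0,0,0,0.65,0,-0.015,-0.01,0,0,0,0.8,0,-0.01,-0.03,0,0,0,1,0,0,-0.03,0,0,0,1,0,0,-0.02,0,0,0,1,0,0,0,0,0,0,1]'

```text
clock: 8.35
eef_pos: [0.48, -0.1312, 0.1846]
tool_rot: [0.785, 0.62, 0.004, 0.005]
ft_force: [1.4, -0.3, 0.0]
grip_width: -0.0003
```

```bash
python3 - <<'E'
from h import *
f=2.33; ax=np.array([-.035,.072])
t=ax+.037*np.array([np.cos(f),np.sin(f)])+.028*np.array([-np.sin(f),np.cos(f)])
print(t)
rel(t,.118,f)
p,d=shoot('top','t4'); zoom(p,205,80,365,250,3.45,'pics/t4z.png')
p,d=shoot('scene','s4'); zoom(p,180,120,350,250,4.6,'pics/s4z.png')
E
```

```text
[-0.08077949  0.07956559]
clock 8.35 tcp bed [-92.    0.7] z 0.1846 q6 -0.03 F [ 1.4 -0.3  0. ] tip 0.0726
shift in present tool axes mm [79.  10.2 66.7] after-turn axes [49.5 62.5 66.6]
turn deg [  0.6   0.3 -43.7]
```

View pics/t4z.png

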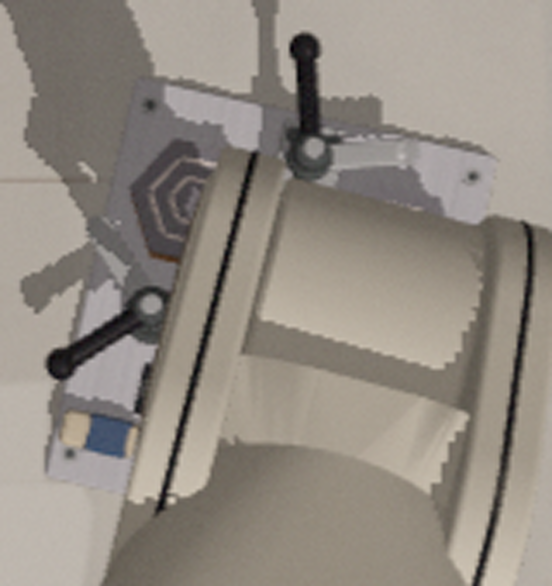

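View pics/s4z.png

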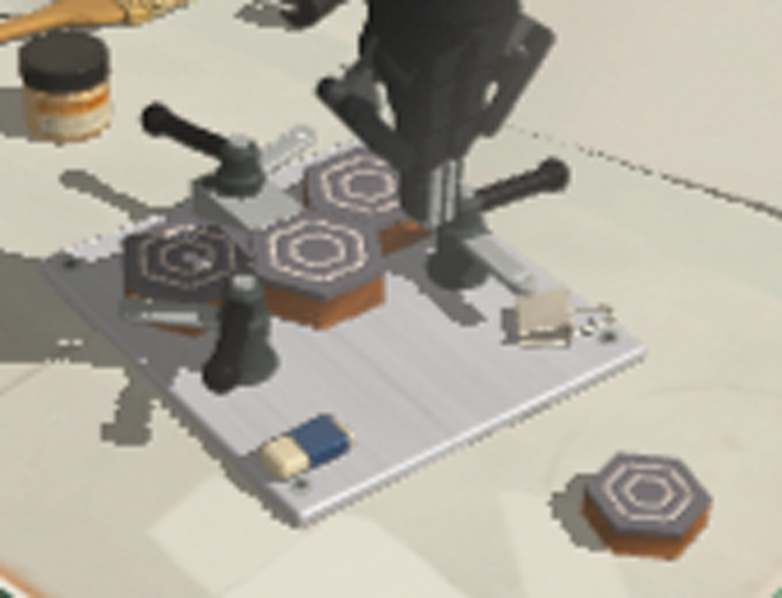

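```bash
python3 - <<'E'
from h import *
c=Cam('scene'); f=lambda x,y:(180+(x+.5)/4.6-.5,120+(y+.5)/4.6-.5)
for q in [(318,250),(185,257),(364,184)]: print(w2b(c.ray(f(*q),.034)[0])*1e3)
p=np.load('pics/s4rgb.npy'); zoom(p,200,145,275,200,10,'pics/s4y.png')
E
```

```text
[ 1.33275739 -3.96239317]
[36.98991819 59.21954519]
[ 38.48659679 -63.39033101]
```

View pics/s4y.png

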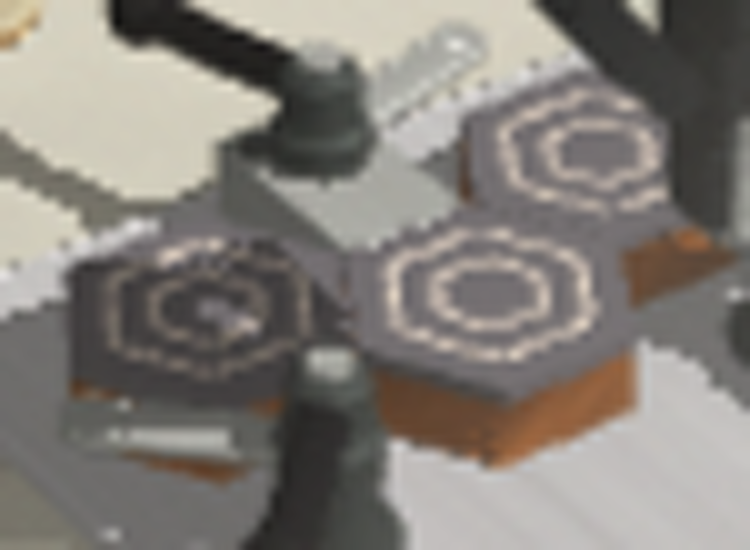

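Emit:
drive_tool --steps '[0,0,0,0.3,0.2,-6.24,1,0,0,0,0.3,0.1,-6.24,1,0,0,0,0,0,-6.24,1,0,0,0,0,0,-6.24,1,0,0,0,0,0,-6.24,1,0,0,0,0,0,-6.24,1,0,0,0,0,0,-6.24,1,0.012,0.0156,0,0,0,0,1]'

```text
clock: 9.12
eef_pos: [0.4828, -0.1136, 0.1777]
tool_rot: [0.498, 0.867, -0.001, -0.007]
ft_force: [-0.7, 0.6, 0.3]
grip_width: -0.0001
```

Emit:
drive_tool --steps '[0.0125,0.0156,0,0,0,0,1,0.0125,0.0156,0,0,0,0,1,0.0125,0.0157,0,0,0,0,1,0,0,0.02,0,0,0,1,0,0,0.02,0,0,0,1,0,0,0.0,0,0,0,1]'

```text
clock: 9.62
eef_pos: [0.5023, -0.0549, 0.1348]
tool_rot: [0.497, 0.867, -0.001, -0.01]
ft_force: [-1.0, 0.3, -0.5]
grip_width: 0.0002
```

```bash
python3 - <<'E'
from h import *
f=2.33; ax=np.array([-.035,.072])
t=ax+.037*np.array([np.cos(f),np.sin(f)])+.028*np.array([-np.sin(f),np.cos(f)])
rel(t,.118,f)
p,d=shoot('top','t5'); zoom(p,205,80,365,250,3.45,'pics/t5z.png')
E
```

```text
clock 9.62 tcp bed [-87.8  80. ] z 0.1348 q6 -0.64 F [-1.   0.3 -0.5] tip 0.0726
shift in present tool axes mm [-5.4  5.  16.7] after-turn axes [-5.2  4.8 16.8]
turn deg [-0.7 -0.9  0. ]
```

View pics/t5z.png

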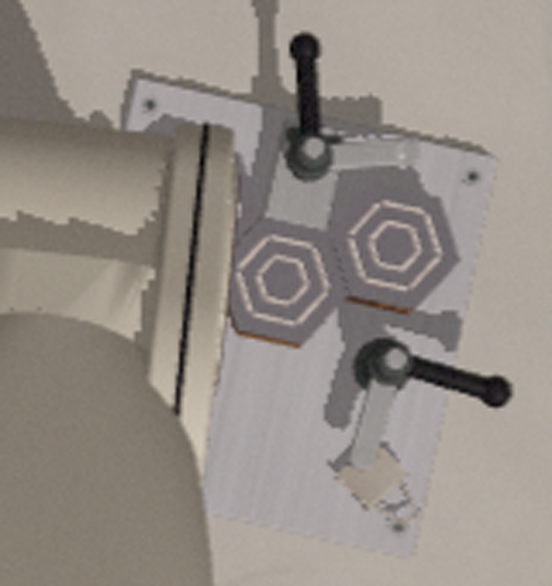

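```bash
python3 - <<'E'
from h import *
c=Cam('top'); f=lambda x,y:(205+(x+.5)/3.45-.5,80+(y+.5)/3.45-.5)
a,b=[w2b(c.ray(f(*q),.034)[0])*1e3 for q in [(283,280),(396,246)]]; print(a,b,a-b)
p=np.load('pics/t5rgb.npy'); zoom(p,270,120,340,185,10,'pics/t5y.png')
E
```

```text
[1.25635735 0.16272255] [ 36.25330361 -61.47777938] [-34.99694626  61.64050193]
```

View pics/t5y.png

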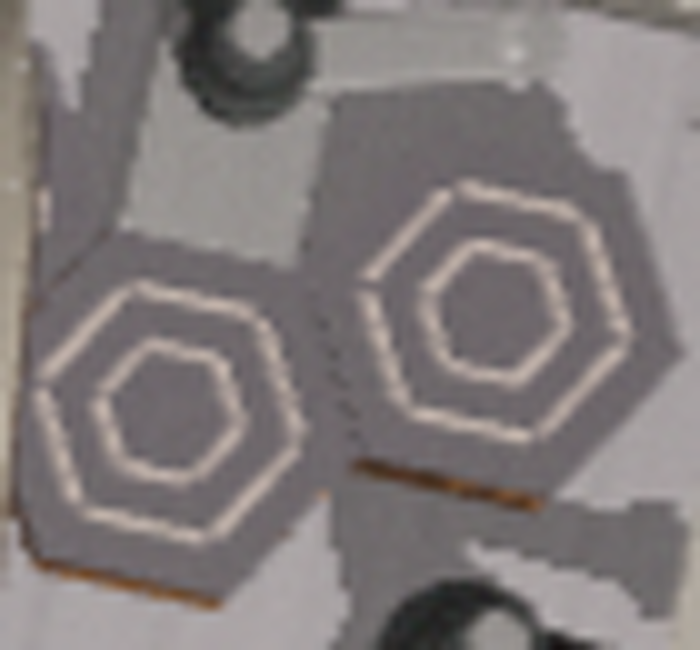

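Emit:
drive_tool --steps '[-0.0052,0.005,0,-0.7,-0.9,0,1,0,0,0.008,0,0,0,1,0,0,0.008,0,0,0,1,0,0,0,0,0,0,1]'

```text
clock: 10.0
eef_pos: [0.5117, -0.0579, 0.1224]
tool_rot: [0.498, 0.867, 0.001, 0.003]
ft_force: [-0.0, -0.0, 0.3]
grip_width: -0.0002
```

```bash
cat >> h.py <<'E'
AX=dict(L=np.array([-.035,.072]),M=np.array([.075,0]),R=np.array([-.035,-.072]))
def knob(k,sgn):
    """TCP relative to knob axis, in tool xy; sgn=+1: tool x along lever, -1: opposite"""
    o=bot.get_obs(); X=R.from_quat(o['tool_rot']).as_matrix(); x=RM.T@X[:2,0]; a=np.arctan2(x[1],x[0])
    v=w2b(o['eef_pos'])-AX[k]; y=np.array([np.sin(a),-np.cos(a)]); u=np.array([np.cos(a),np.sin(a)])
    print('t',round(o['clock'],2),'r',round(sgn*v@u*1e3,1),'d(behind)',round(-sgn*v@y*1e3,1),'lever-dir of tool',round((a if sgn>0 else a-np.pi),3),'z',round(o['eef_pos'][2],4),'q6',round(o['joint_pos'][5],2),'F tool',np.round(X.T@o['ft_force'],1),'Mz',np.round(o['ft_torque'],2),'tilt',np.round(X[2,:2],3))
E
python3 -c "
from h import *
knob('L',1)"
```

```text
t 10.0 r 34.7 d(behind) 26.2 lever-dir of tool 2.329 z 0.1224 q6 -0.64 F tool [ 0.  -0.  -0.3] Mz [ 0.01  0.06 -0.01] tilt [-0.004  0.006]
```

Emit:
drive_tool --steps '[0.002,0,0.0045,0,0,0,1,0,0.003,0,0,0,0,1,0,0.003,0,0,0,0,1,0,0.003,0,0,0,0,1,0,0.001,0,0,0,0,1]'

```text
clock: 10.42
eef_pos: [0.5189, -0.0511, 0.119]
tool_rot: [0.498, 0.867, 0.0, 0.003]
ft_force: [-5.7, -2.3, 2.7]
grip_width: 0.0004
```

```bash
python3 -c "
from h import *
knob('L',1)"
```

```text
t 10.42 r 37.0 d(behind) 16.5 lever-dir of tool 2.329 z 0.119 q6 -0.63 F tool [ 0.8 -6.1 -2.7] Mz [-0.48  1.11 -0.04] tilt [-0.005  0.004]
```

Emit:
drive_tool --steps '[0.00125,0.0033,0,0,0,5,1,0.00125,0.0033,0,0,0,5,1,0.00125,0.0033,0,0,0,5,1,0.00125,0.0033,0,0,0,5,1,0.00125,0.0033,0,0,0,5,1,0.00125,0.0033,0,0,0,5,1,0.00125,0.0033,0,0,0,5,1,0.00125,0.0033,0,0,0,5,1]'

```text
clock: 11.08
eef_pos: [0.5415, -0.0353, 0.1189]
tool_rot: [0.766, 0.643, 0.002, 0.002]
ft_force: [-5.2, -0.4, 2.1]
grip_width: -0.0001
```

```bash
python3 -c "
from h import *
knob('L',1)"
```

```text
t 11.08 r 37.1 d(behind) 17.1 lever-dir of tool 1.627 z 0.1189 q6 0.11 F tool [-1.3 -5.  -2.1] Mz [-0.01  1.1   0.06] tilt [0.    0.005]
```

Contact is steady, so I'll keep going around the arc.

Emit:
drive_tool --steps '[0.00125,0.0033,0,0,0,5,1,0.00125,0.0033,0,0,0,5,1,0.00125,0.0033,0,0,0,5,1,0.00125,0.0033,0,0,0,5,1,0.00125,0.0033,0,0,0,5,1,0.00125,0.0033,0,0,0,5,1,0.00125,0.0033,0,0,0,5,1,0.00125,0.0033,0,0,0,5,1]'

```text
clock: 11.75
eef_pos: [0.5695, -0.0371, 0.119]
tool_rot: [0.939, 0.343, 0.003, -0.0]
ft_force: [-3.4, 3.9, 0.2]
grip_width: 0.0001
```

```bash
python3 -c "
from h import *
knob('L',1)"
```

```text
t 11.75 r 37.7 d(behind) 17.4 lever-dir of tool 0.93 z 0.119 q6 0.8 F tool [-0.1 -5.2 -0.2] Mz [0.82 0.7  0.02] tilt [0.006 0.002]
```

Emit:
drive_tool --steps '[0.00125,0.0033,0,0,0,5,1,0.00125,0.0033,0,0,0,5,1,0.00125,0.0033,0,0,0,5,1,0.00125,0.0033,0,0,0,5,1,0.00125,0.0033,0,0,0,5,1,0.0005,0.0013,0,0,0,2,1,0,0,0,0,0,0,1]'

```text
clock: 12.33
eef_pos: [0.5853, -0.0492, 0.1192]
tool_rot: [0.993, 0.116, 0.004, -0.001]
ft_force: [-0.5, 5.1, -1.8]
grip_width: -0.0
```

```bash
python3 -c "
from h import *
knob('L',1)"
```

```text
t 12.33 r 38.5 d(behind) 17.1 lever-dir of tool 0.463 z 0.1192 q6 1.25 F tool [ 0.7 -5.1  1.9] Mz [ 1.1  -0.    0.06] tilt [ 0.009 -0.001]
```

Emit:
drive_tool --steps '[0,0.002,0,0,0,0,1,0,0.002,0,0,0,0,1,0,0,0,0,0,0,1]'

```text
clock: 12.58
eef_pos: [0.5861, -0.0516, 0.1193]
tool_rot: [0.993, 0.117, 0.005, -0.003]
ft_force: [0.0, 9.8, -2.4]
grip_width: -0.0003
```

```bash
python3 -c "
from h import *
knob('L',1)"
```

```text
t 12.58 r 38.7 d(behind) 14.5 lever-dir of tool 0.465 z 0.1193 q6 1.24 F tool [ 2.3 -9.5  2.4] Mz [ 2.11  0.04 -0.01] tilt [ 0.01  -0.004]
```

Emit:
drive_tool --steps '[0,0.002,0,0,0,0,1,0,0.002,0,0,0,0,1,0,0,0,0,0,0,1]'

```text
clock: 12.83
eef_pos: [0.5862, -0.0523, 0.1193]
tool_rot: [0.993, 0.119, 0.004, -0.006]
ft_force: [-2.5, 19.9, -0.5]
grip_width: 0.0002
```

```bash
python3 -c "
from h import *
knob('L',1)"
```

```text
t 12.83 r 38.7 d(behind) 13.6 lever-dir of tool 0.468 z 0.1193 q6 1.24 F tool [  2.3 -19.9   0.7] Mz [3.96 0.44 0.03] tilt [ 0.01  -0.012]
```

Emit:
drive_tool --steps '[0,-0.008,0,0,0,0,1,0,-0.012,0,0,0,0,1,0,0,-0.025,0,0,0,1,0,0,-0.025,0,0,0,1,0,0,0,0,0,-7,1,0,0,0,0,0,-7,1,0,0,0,0,0,-7,1,0,0,0,0,0,-7,1]'

```text
clock: 13.5
eef_pos: [0.5824, -0.0393, 0.1705]
tool_rot: [0.935, 0.355, 0.005, 0.003]
ft_force: [-0.3, 0.2, -0.1]
grip_width: 0.0003
```

Emit:
drive_tool --steps '[0,0,0,0,0,-7,1,0,0,0,0,0,-7,1,0,0,0,0,0,-7,1,0,0,0,0,0,-7,1,0,0,0,0,0,-7,1,0,0,0,0,0,-7,1,0,0,0,0,0,-7,1,0,0,0,0,0,-7,1]'

```text
clock: 14.17
eef_pos: [0.5822, -0.0393, 0.1702]
tool_rot: [0.658, 0.753, 0.003, 0.005]
ft_force: [-0.2, 0.6, 0.6]
grip_width: -0.0
```

Emit:
drive_tool --steps '[0,0,0,0,0,-7,1,0,0,0,0,0,-7,1,0,0,0,0,0,-7,1,0,0,0,0,0,-7,1,0,0,0,0,0,-7,1,0,0,0,0,0,-7,1,0,0,0,0,0,-7,1,0,0,0,0,0,-7,1]'

```text
clock: 14.83
eef_pos: [0.5822, -0.0393, 0.1702]
tool_rot: [0.228, 0.974, 0.0, 0.005]
ft_force: [0.8, -0.8, -0.4]
grip_width: -0.0002
```

```bash
python3 - <<'E'
from h import *
knob('L',1)
f=.295
t=AX['M']+.037*np.array([np.cos(f),np.sin(f)])+.028*np.array([-np.sin(f),np.cos(f)])
rel(t,.16,f+np.pi)
p,d=shoot('top','t6'); zoom(p,205,80,365,250,3.45,'pics/t6z.png')
p,d=shoot('scene','s6'); zoom(p,180,120,350,250,4.6,'pics/s6z.png')
E
```

```text
t 14.83 r -11.5 d(behind) -45.2 lever-dir of tool 2.911 z 0.1702 q6 -1.18 F tool [-1.1 -0.4  0.4] Mz [ 0.09  0.04 -0.03] tilt [-0.01   0.003]
clock 14.83 tcp bed [-13.5 113.4] z 0.1702 q6 -1.18 F [ 0.8 -0.8 -0.4] tip 0.0726
shift in present tool axes mm [-129.9  -47.5   11.4] after-turn axes [ -88.7 -106.2   10.2]
turn deg [  0.    0.6 -30.1]
```

View pics/t6z.png

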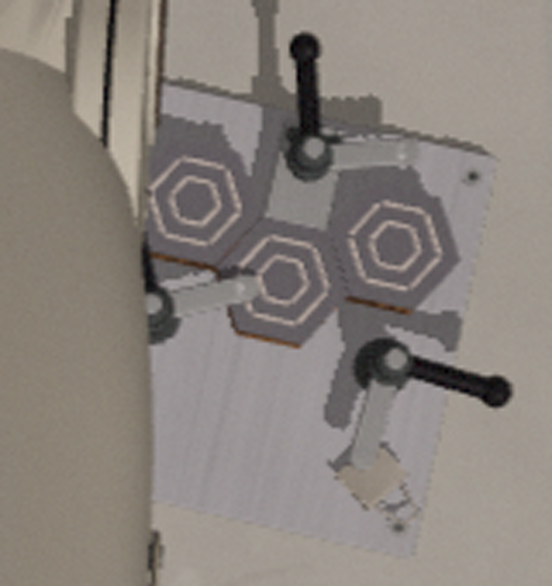

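View pics/s6z.png

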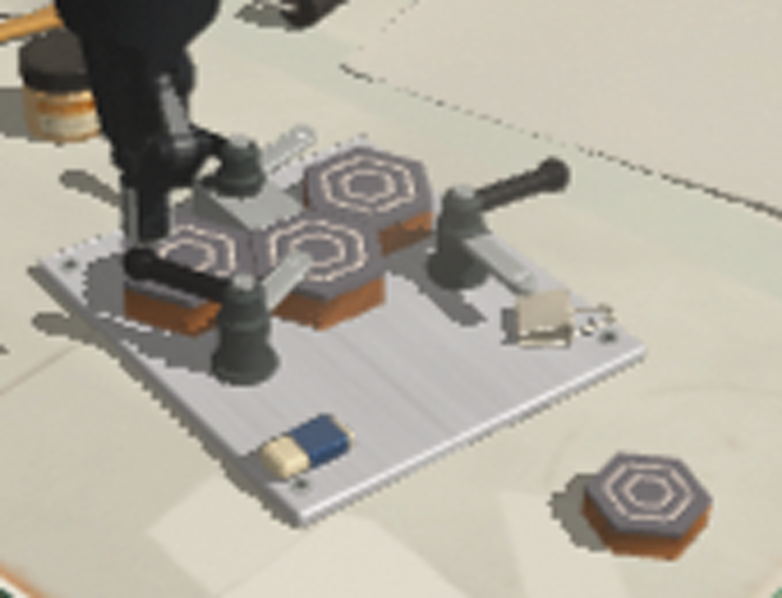

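Emit:
drive_tool --steps '[0,0,0,0,0.6,-6.02,1,0,0,0,0,0,-6.02,1,0,0,0,0,0,-6.02,1,0,0,0,0,0,-6.02,1,0,0,0,0,0,-6.02,1,-0.0222,-0.0265,0,0,0,0,1,-0.0222,-0.0265,0,0,0,0,1,-0.0222,-0.0265,0,0,0,0,1]'

```text
clock: 15.6
eef_pos: [0.6539, -0.115, 0.17]
tool_rot: [-0.028, 1.0, 0.001, 0.0]
ft_force: [0.8, 0.0, 0.0]
grip_width: 0.0004
```

Emit:
drive_tool --steps '[-0.0222,-0.0265,0,0,0,0,1,0,0,0,0,0,0,1]'

```text
clock: 15.77
eef_pos: [0.6801, -0.1449, 0.168]
tool_rot: [-0.026, 1.0, -0.0, 0.001]
ft_force: [0.8, 0.5, -1.1]
grip_width: -0.0
```

```bash
python3 - <<'E'
from h import *
c=Cam('top'); f=lambda x,y:(205+(x+.5)/3.45-.5,80+(y+.5)/3.45-.5)
v=w2b(c.ray(f(248,287),.0425)[0])-AX['L']; print('tongue',v,np.arctan2(v[1],v[0]))
f=.295
t=AX['M']+.037*np.array([np.cos(f),np.sin(f)])+.028*np.array([-np.sin(f),np.cos(f)])
rel(t,.1185,f+np.pi); knob('M',-1)
E
```

```text
tongue [ 0.02618259 -0.05215304] -1.1055230608337385
clock 15.77 tcp bed [105.9  33. ] z 0.168 q6 -1.83 F [ 0.8  0.5 -1.1] tip 0.0726
shift in present tool axes mm [ 2.4  5.4 49.5] after-turn axes [ 2.2  5.5 49.5]
turn deg [-0.   0.2 -0.8]
t 15.77 r 38.8 d(behind) 23.1 lever-dir of tool -6.002 z 0.168 q6 -1.83 F tool [-0.8  0.4  1.1] Mz [-0.01  0.   -0.03] tilt [-0.003 -0.   ]
```

Emit:
drive_tool --steps '[0.002,0.0055,0,0,0,-0.8,1,0,0,0.016,0,0,0,1,0,0,0.016,0,0,0,1,0,0,0.016,0,0,0,1,0,0,0,0,0,0,1]'

```text
clock: 16.18
eef_pos: [0.6713, -0.1322, 0.1178]
tool_rot: [-0.037, 0.999, 0.003, -0.004]
ft_force: [-0.2, -0.6, -1.3]
grip_width: -0.0001
```

```bash
python3 - <<'E'
from h import *
knob('M',-1)
E
```

```text
t 16.18 r 31.5 d(behind) 35.5 lever-dir of tool -5.98 z 0.1178 q6 -1.84 F tool [ 0.3 -0.6  1.3] Mz [ 0.    0.01 -0.  ] tilt [0.008 0.005]
```

Emit:
drive_tool --steps '[-0.0055,-0.003,0,0,0,0,1,0,-0.005,0,0,0,0,1,0,-0.005,0,0,0,0,1,0,-0.003,0,0,0,0,1,0,-0.002,0,0,0,0,1,0,0,0,0,0,0,1]'

```text
clock: 16.68
eef_pos: [0.6816, -0.1523, 0.1222]
tool_rot: [-0.036, 0.999, 0.002, 0.001]
ft_force: [-0.2, 0.6, 1.4]
grip_width: -0.0002
```

```bash
python3 - <<'E'
from h import *
knob('M',-1)
E
```

```text
t 16.68 r 40.2 d(behind) 14.7 lever-dir of tool -5.981 z 0.1222 q6 -1.86 F tool [ 0.2  0.7 -1.4] Mz [ 0.12 -0.01 -0.02] tilt [-0.001  0.004]
```

Emit:
drive_tool --steps '[0.003,0,0.004,0,0,0,1,-0.00125,-0.0033,0,0,0,5,1,-0.00125,-0.0033,0,0,0,5,1,-0.00125,-0.0033,0,0,0,5,1,-0.00125,-0.0033,0,0,0,5,1]'

```text
clock: 17.1
eef_pos: [0.6825, -0.1632, 0.1169]
tool_rot: [0.139, 0.99, 0.004, -0.001]
ft_force: [2.0, 5.4, -0.3]
grip_width: -0.0003
```

```bash
python3 - <<'E'
from h import *
knob('M',-1)
p,d=shoot('scene','s7'); zoom(p,180,120,350,250,4.6,'pics/s7z.png')
E
```

```text
t 17.1 r 36.6 d(behind) 17.4 lever-dir of tool -0.049 z 0.1169 q6 -1.53 F tool [-0.4  5.7  0.3] Mz [ 1.19 -0.28  0.  ] tilt [0.002 0.007]
```

View pics/s7z.png

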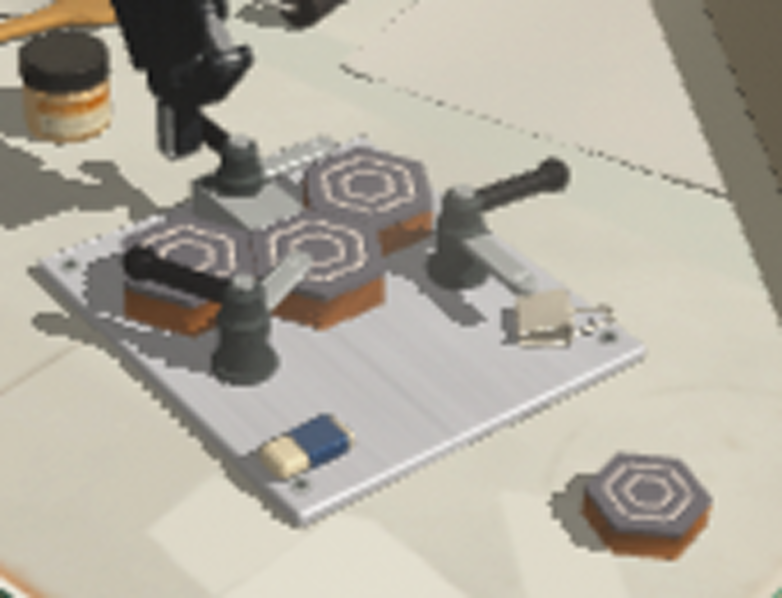

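Emit:
drive_tool --steps '[-0.00125,-0.0033,0,0,0,5,1,-0.00125,-0.0033,0,0,0,5,1,-0.00125,-0.0033,0,0,0,5,1,-0.00125,-0.0033,0,0,0,5,1,-0.00125,-0.0033,0,0,0,5,1,-0.00125,-0.0033,0,0,0,5,1,-0.00125,-0.0033,0,0,0,5,1,-0.00125,-0.0033,0,0,0,5,1]'

```text
clock: 17.82
eef_pos: [0.6779, -0.1911, 0.117]
tool_rot: [0.469, 0.883, 0.003, 0.0]
ft_force: [5.5, 3.9, -1.7]
grip_width: 0.0003
```

```bash
python3 - <<'E'
from h import *
knob('M',-1)
E
```

```text
t 17.82 r 37.4 d(behind) 17.4 lever-dir of tool -0.746 z 0.117 q6 -0.87 F tool [0.1 6.7 1.7] Mz [ 0.77 -1.13 -0.04] tilt [0.003 0.006]
```

Emit:
drive_tool --steps '[-0.00125,-0.0033,0,0,0,5,1,-0.00125,-0.0033,0,0,0,5,1,-0.00125,-0.0033,0,0,0,5,1,-0.00125,-0.0033,0,0,0,5,1,-0.00125,-0.0033,0,0,0,5,1,-0.00125,-0.0033,0,0,0,5,1,-0.00125,-0.0033,0,0,0,5,1,-0.00125,-0.0033,0,0,0,5,1]'

```text
clock: 18.48
eef_pos: [0.6563, -0.2088, 0.117]
tool_rot: [0.743, 0.669, 0.003, 0.0]
ft_force: [7.0, 1.0, -3.0]
grip_width: -0.0001
```

```bash
python3 - <<'E'
from h import *
knob('M',-1)
E
```

```text
t 18.48 r 37.2 d(behind) 17.8 lever-dir of tool -1.445 z 0.117 q6 -0.21 F tool [1.7 6.8 3. ] Mz [ 0.4  -1.45 -0.02] tilt [0.004 0.004]
```

Emit:
drive_tool --steps '[-0.00125,-0.0033,0,0,0,5,1,-0.0005,-0.0013,0,0,0,2,1,0,-0.002,0,0,0,0,1,0,0,0,0,0,0,1]'

```text
clock: 18.82
eef_pos: [0.6518, -0.2102, 0.1174]
tool_rot: [0.781, 0.624, 0.004, 0.002]
ft_force: [13.0, -0.9, -6.9]
grip_width: -0.0002
```

```bash
python3 - <<'E'
from h import *
knob('M',-1)
E
```

```text
t 18.82 r 37.2 d(behind) 17.9 lever-dir of tool -1.563 z 0.1174 q6 -0.09 F tool [ 2.  12.8  7. ] Mz [-0.05 -2.64 -0.04] tilt [0.004 0.009]
```

Emit:
drive_tool --steps '[0,-0.002,0,0,0,0,1,0,-0.002,0,0,0,0,1,0,0,0,0,0,0,1]'

```text
clock: 19.07
eef_pos: [0.6511, -0.21, 0.1178]
tool_rot: [0.781, 0.625, 0.007, 0.005]
ft_force: [20.6, -3.2, -12.5]
grip_width: 0.0001
```

```bash
python3 - <<'E'
from h import *
knob('M',-1)
E
```

```text
t 19.07 r 37.3 d(behind) 17.2 lever-dir of tool -1.563 z 0.1178 q6 -0.09 F tool [ 1.3 20.6 12.8] Mz [-0.52 -4.38  0.  ] tilt [0.004 0.017]
```

Emit:
drive_tool --steps '[0,0.01,0,0,0,0,1,0,0.012,0,0,0,0,1,0,0,-0.025,0,0,0,1,0,0,-0.025,0,0,0,1,0,0,0,0,0,0,1]'

```text
clock: 19.48
eef_pos: [0.6675, -0.2151, 0.1722]
tool_rot: [0.781, 0.624, 0.003, 0.002]
ft_force: [1.6, -0.2, 3.1]
grip_width: 0.0001
```

```bash
python3 - <<'E'
from h import *
f=-1.627
t=AX['R']+.037*np.array([np.cos(f),np.sin(f)])+.028*np.array([-np.sin(f),np.cos(f)])
rel(t,.165,f+np.pi)
p,d=shoot('top','t8'); zoom(p,205,80,365,250,3.45,'pics/t8z.png')
p,d=shoot('scene','s8'); zoom(p,180,120,350,250,4.6,'pics/s8z.png')
E
```

```text
clock 19.48 tcp bed [109.6 -38.4] z 0.1722 q6 -0.09 F [ 1.6 -0.2  3.1] tip 0.0726
shift in present tool axes mm [ -71.3 -119.2    6.3] after-turn axes [ -78.7 -114.5    7.2]
turn deg [ 0.4 -0.1  3.6]
```

View pics/t8z.png

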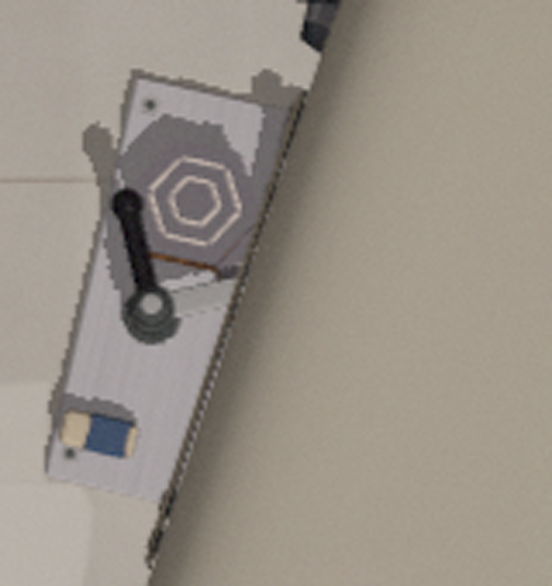

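View pics/s8z.png

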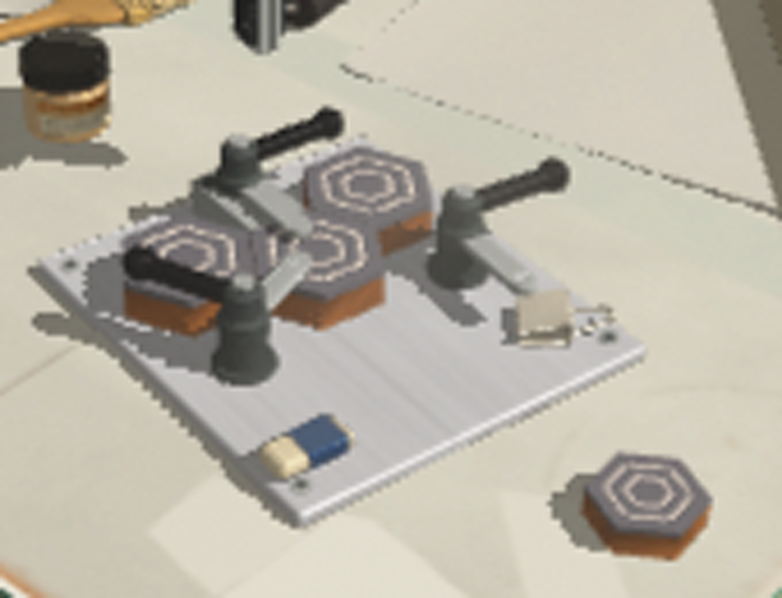

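```bash
python3 - <<'E'
from h import *
c=Cam('scene'); f=lambda x,y:(180+(x+.5)/4.6-.5,120+(y+.5)/4.6-.5)
for k,t,b,off in [('L',(139,264),(243,285),2.854),('M',(327,124),(239,143),.829),('R',(554,174),(459,194),-1.195)]:
    q=w2b(c.ray(f(*t),.054)[0]); a=w2b(c.ray(f(*b),.066)[0])
    for A in (a,AX[k]):
        v=q-A; print(k,A,np.hypot(*v),'joint',(off-np.arctan2(v[1],v[0])+1)%6.2832-1)
E
```

```text
L [-0.03708142  0.07142803] 0.06437833060683829 joint 2.4481888431306587
L [-0.035  0.072] 0.06224086808874756 joint 2.443430700987389
M [ 0.07314503 -0.00094867] 0.06370879915072444 joint 2.3450226178568236
M [0.075 0.   ] 0.06458257074204961 joint 2.374510465914086
R [-0.03564395 -0.07062488] 0.06836531787385124 joint 0.39730706141477756
R [-0.035 -0.072] 0.06700775167277047 joint 0.4073564323881278
```

Emit:
drive_tool --steps '[-0.014,-0.0238,0,0.4,0,0,1,-0.0143,-0.0238,0,0,0,0,1,-0.0143,-0.0238,0,0,0,0,1,-0.0143,-0.0238,0,0,0,0,1,-0.0143,-0.0238,0,0,0,0,1,0,0,0,0,0,3.6,1,0,0,0,0,0,0,1]'

```text
clock: 20.17
eef_pos: [0.5307, -0.2574, 0.1663]
tool_rot: [0.802, 0.598, -0.003, -0.006]
ft_force: [-0.2, 0.1, -0.3]
grip_width: 0.0005
```

```bash
python3 - <<'E'
from h import *
knob('R',-1)
E
```

```text
t 20.17 r 37.3 d(behind) 23.3 lever-dir of tool -1.63 z 0.1663 q6 -0.16 F tool [ 0.1 -0.3  0.3] Mz [ 0.    0.03 -0.01] tilt [ 0.003 -0.012]
```

Emit:
drive_tool --steps '[0,0.006,0,-0.6,0,0,1,0,0,0.016,0,0,0,1,0,0,0.016,0,0,0,1,0,0,0.016,0,0,0,1,0,0,0,0,0,0,1,0,0,0,0,0,0,1]'

```text
clock: 20.67
eef_pos: [0.5394, -0.258, 0.1182]
tool_rot: [0.8, 0.6, 0.001, -0.001]
ft_force: [-0.4, -0.2, -0.2]
grip_width: 0.0001
```

```bash
python3 - <<'E'
from h import *
knob('R',-1)
E
```

```text
t 20.67 r 35.6 d(behind) 31.7 lever-dir of tool -1.625 z 0.1182 q6 -0.16 F tool [-0.3 -0.4  0.2] Mz [ 0.02 -0.    0.  ] tilt [ 0.003 -0.001]
```

Approach, then the first part of the arc.

Emit:
drive_tool --steps '[-0.0015,-0.005,0,0,0,0,1,0,-0.005,0,0,0,0,1,0,-0.004,0,0,0,0,1,0,0,0,0,0,0,1]'

```text
clock: 21.0
eef_pos: [0.5255, -0.2564, 0.1207]
tool_rot: [0.801, 0.599, 0.002, 0.001]
ft_force: [0.2, 0.1, -1.1]
grip_width: -0.0003
```

```bash
python3 - <<'E'
from h import *
knob('R',-1)
E
```

```text
t 21.0 r 37.9 d(behind) 17.9 lever-dir of tool -1.627 z 0.1207 q6 -0.17 F tool [0.1 0.2 1.1] Mz [ 0.05 -0.04 -0.01] tilt [0.002 0.004]
```

Emit:
drive_tool --steps '[-0.00125,-0.0033,0,0,0,5,1,-0.00125,-0.0033,0,0,0,5,1,-0.00125,-0.0033,0,0,0,5,1,-0.00125,-0.0033,0,0,0,5,1,-0.00125,-0.0033,0,0,0,5,1,-0.00125,-0.0033,0,0,0,5,1]'

```text
clock: 21.5
eef_pos: [0.5066, -0.2549, 0.1209]
tool_rot: [0.929, 0.369, 0.003, 0.003]
ft_force: [3.9, -3.8, -2.5]
grip_width: 0.0001
```

```bash
python3 - <<'E'
from h import *
knob('R',-1)
E
```

```text
t 21.5 r 36.5 d(behind) 20.6 lever-dir of tool -2.156 z 0.1209 q6 0.35 F tool [0.2 5.4 2.6] Mz [-0.88 -0.92  0.05] tilt [0.004 0.007]
```

Emit:
drive_tool --steps '[-0.00125,-0.0033,0.0025,0,0,5,1,-0.00125,-0.0033,0,0,0,5,1,-0.00125,-0.0033,0,0,0,5,1,-0.00125,-0.0033,0,0,0,5,1,-0.00125,-0.0033,0,0,0,5,1,-0.00125,-0.0033,0,0,0,5,1,-0.00125,-0.0033,0,0,0,5,1,-0.00125,-0.0033,0,0,0,5,1]'

```text
clock: 22.17
eef_pos: [0.4852, -0.2369, 0.119]
tool_rot: [1.0, 0.028, 0.003, 0.003]
ft_force: [-0.1, -7.0, 3.2]
grip_width: -0.0006
```

```bash
python3 - <<'E'
from h import *
knob('R',-1)
E
```

```text
t 22.17 r 35.0 d(behind) 20.1 lever-dir of tool -2.855 z 0.119 q6 1.06 F tool [-0.4  7.  -3.2] Mz [-1.33  0.32  0.02] tilt [0.005 0.005]
```

Emit:
drive_tool --steps '[-0.00125,-0.0033,0,0,0,5,1,-0.00125,-0.0033,0,0,0,5,1,-0.00125,-0.0033,0,0,0,5,1,-0.00125,-0.0033,0,0,0,5,1,-0.00125,-0.0033,0,0,0,5,1,-0.00125,-0.0033,0,0,0,5,1,-0.00125,-0.0033,0,0,0,5,1]'

```text
clock: 22.75
eef_pos: [0.4802, -0.2123, 0.1187]
tool_rot: [0.962, -0.274, 0.002, 0.001]
ft_force: [-2.9, -6.2, 4.4]
grip_width: 0.0001
```

```bash
python3 - <<'E'
from h import *
knob('R',-1)
E
```

```text
t 22.75 r 34.3 d(behind) 18.2 lever-dir of tool -3.466 z 0.1187 q6 1.71 F tool [ 0.8  6.7 -4.4] Mz [-1.11  0.64 -0.02] tilt [0.004 0.002]
```

Emit:
drive_tool --steps '[-0.00125,-0.0033,0,0,0,5,1,-0.0007,-0.002,0,0,0,2.5,1,0,-0.001,0,0,0,0,1,0,0,0,0,0,0,1]'

```text
clock: 23.08
eef_pos: [0.4814, -0.2067, 0.1186]
tool_rot: [0.942, -0.334, 0.001, 0.003]
ft_force: [-5.5, -7.6, 5.1]
grip_width: 0.0
```

```bash
python3 - <<'E'
from h import *
knob('R',-1)
E
```

```text
t 23.08 r 34.4 d(behind) 17.3 lever-dir of tool -3.593 z 0.1186 q6 1.85 F tool [ 0.6  9.4 -5.1] Mz [-1.64  1.11 -0.01] tilt [0.004 0.004]
```

Emit:
drive_tool --steps '[0,-0.002,0,0,0,0,1,0,-0.002,0,0,0,0,1,0,0,0,0,0,0,1]'

```text
clock: 23.33
eef_pos: [0.4819, -0.2061, 0.1186]
tool_rot: [0.942, -0.335, 0.0, 0.006]
ft_force: [-11.6, -16.2, 8.9]
grip_width: 0.0001
```

```bash
python3 - <<'E'
from h import *
knob('R',-1)
E
```

```text
t 23.33 r 34.4 d(behind) 16.6 lever-dir of tool -3.596 z 0.1186 q6 1.86 F tool [ 1.3 20.  -8.7] Mz [-3.27  2.43 -0.01] tilt [0.004 0.012]
```

Emit:
drive_tool --steps '[0,0.01,0,0,0,0,1,0,0.012,0,0,0,0,1,0,0,-0.03,0,0,0,1,0,0,-0.035,0,0,0,1,0,0,-0.035,0,0,0,1,0,0,0,0,0,0,1]'

```text
clock: 23.83
eef_pos: [0.4739, -0.22, 0.2243]
tool_rot: [0.943, -0.333, 0.007, -0.001]
ft_force: [1.8, -0.9, 0.4]
grip_width: 0.0
```

```bash
python3 - <<'E'
from h import *
o=bot.get_obs(); T=R.from_quat(o['tool_rot'])
print(o['eef_pos'],T.inv().apply(np.array([.25,-.4,.25])-o['eef_pos']))
E
```

```text
[ 0.47393653 -0.2199824   0.22434706] [-0.06070779  0.28057361 -0.02837245]
```

Emit:
drive_tool --steps '[-0.0075,0.035,-0.004,0,0,0,1,-0.0075,0.035,-0.004,0,0,0,1,-0.0075,0.035,-0.004,0,0,0,1,-0.0075,0.035,-0.004,0,0,0,1,-0.0075,0.035,-0.004,0,0,0,1,-0.0075,0.035,-0.004,0,0,0,1,-0.0075,0.035,-0.004,0,0,0,1,-0.0075,0.035,0,0,0,0,1]'

```text
clock: 24.5
eef_pos: [0.2468, -0.3994, 0.2451]
tool_rot: [0.943, -0.333, 0.002, -0.001]
ft_force: [0.3, -1.0, -0.3]
grip_width: -0.0001
```

Emit:
drive_tool --steps '[0,0,0,0,0,0,1,0,0,0,0,0,0,1]'

```text
clock: 24.67
eef_pos: [0.2466, -0.3993, 0.2442]
tool_rot: [0.942, -0.335, 0.001, -0.001]
ft_force: [0.9, 0.2, 0.2]
grip_width: 0.0002
```

```bash
python3 - <<'E'
from h import *
p,d=shoot('top','t9'); zoom(p,205,80,365,250,3.45,'pics/t9z.png')
p,d=shoot('scene','s9'); zoom(p,180,120,350,250,4.6,'pics/s9z.png')
E
```

```text
(no output)
```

View pics/t9z.png

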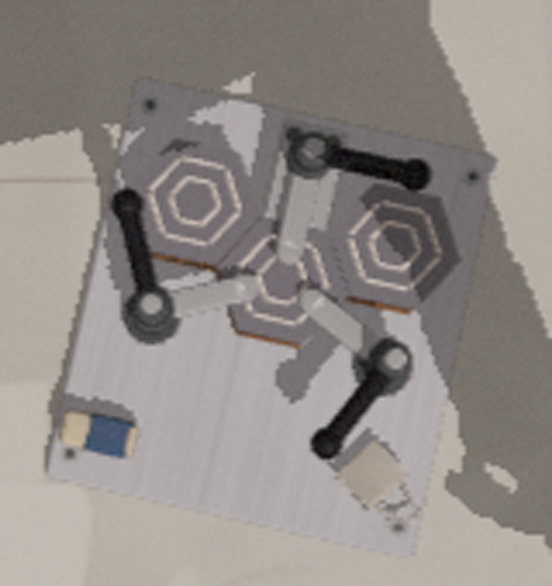

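View pics/s9z.png

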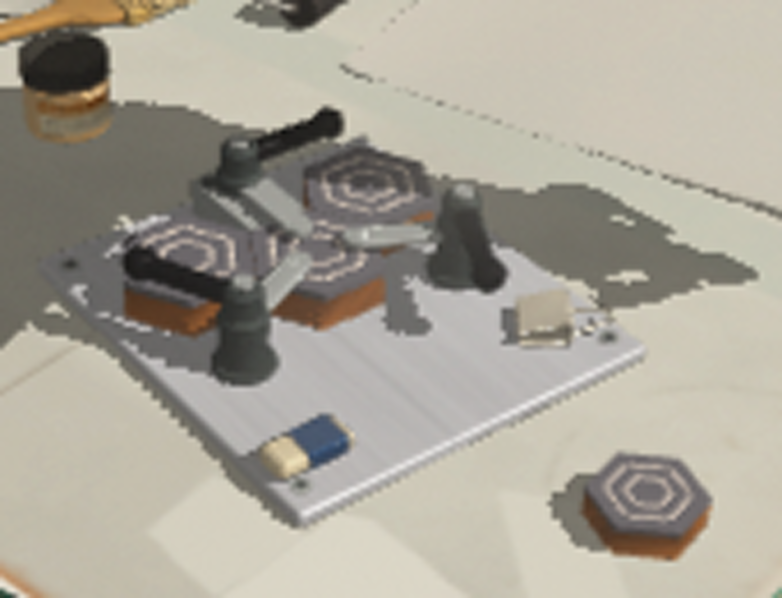

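```bash
python3 - <<'E'
from h import *
c=Cam('top'); f=lambda x,y:(205+(x+.5)/3.45-.5,80+(y+.5)/3.45-.5)
for k,t,b,off in [('L',(126,202),(152,306),2.854),('M',(419,174),(316,152),.829),('R',(325,443),(397,361),-1.195)]:
    q=w2b(c.ray(f(*t),.054)[0]); a=w2b(c.ray(f(*b),.066)[0])
    for A in (a,AX[k]):
        v=q-A; print(k,np.round(np.hypot(*v),4),'joint',round((off-np.arctan2(v[1],v[0])+1)%6.2832-1,3))
L,b,r=[w2b(c.ray(f(*q),.034)[0])*1e3 for q in [(195,201),(283,280),(396,246)]]; print(b-(L+r)/2)
a=np.load('pics/top0rgb.npy').astype(int);z=np.load('pics/t9rgb.npy').astype(int)
for n,s in [('eraser',np.s_[196:216,221:247]),('clip',np.s_[206:234,300:328])]: print(n,np.abs(a[s]-z[s]).mean())
E
```

```text
L 0.0649 joint 2.392
L 0.0644 joint 2.392
M 0.0625 joint 2.341
M 0.0635 joint 2.37
R 0.0616 joint 2.44
R 0.0619 joint 2.433
[-35.04486685  -0.0736156 ]
eraser 2.8352564102564104
clip 9.871598639455783
```

```bash
cat > lev.py <<'E'
from h import *
def lev(cam,p,k,tip,off):
    c=Cam(cam); g=p.max(2)
    tipw=np.r_[O+RM@tip,.054]; axw=np.r_[b2w(AX[k]),.054]
    m=np.zeros(g.shape,np.uint8); a,b=c.proj([axw+(tipw-axw)*.38,axw+(tipw-axw)*.80])
    cv2.line(m,tuple(int(round(v)) for v in a),tuple(int(round(v)) for v in b),1,11)
    # subpixel: weight darkness
    ys,xs=np.nonzero(m); w=np.clip(75-g[ys,xs].astype(float),0,45)
    P=c.ray(np.c_[xs,ys],.054)[:,:2]; B=(P-O)@RM
    u=(tip-AX[k]); u=u/np.hypot(*u); n=np.array([-u[1],u[0]])
    s=(B-AX[k])@u; e=(B-AX[k])@n; ok=(s>.022)&(s<.050)&(w>0)
    q=np.polyfit(s[ok],e[ok],1,w=np.sqrt(w[ok])); 
    ang=np.arctan2(u[1],u[0])+np.arctan(q[0]); print(cam,k,'joint by bar direction',round((off-ang+1)%6.2832-1,3),'bar offset from axis mm',round(q[1]*1e3,2),ok.sum())
E
python3 - <<'E'
from lev import *
offs=dict(L=2.854,M=.829,R=-1.195)
for cam,f in [('top','t9'),('scene','s9')]:
    p=np.load(f'pics/{f}rgb.npy')
    for k in 'LMR':
        a=offs[k]-2.4; lev(cam,p,k,AX[k]+.062*np.array([np.cos(a),np.sin(a)]),offs[k])
p=np.load('pics/t9rgb.npy'); zoom(p,280,110,340,150,12,'pics/t9y.png')
E
```

```text
top L joint by bar direction 2.397 bar offset from axis mm 0.5 87
top M joint by bar direction 2.403 bar offset from axis mm 0.99 95
top R joint by bar direction 2.402 bar offset from axis mm -1.46 81
scene L joint by bar direction 2.378 bar offset from axis mm -3.05 75
scene M joint by bar direction 2.452 bar offset from axis mm 3.98 45
scene R joint by bar direction 2.381 bar offset from axis mm -2.64 66
```

View pics/t9y.png

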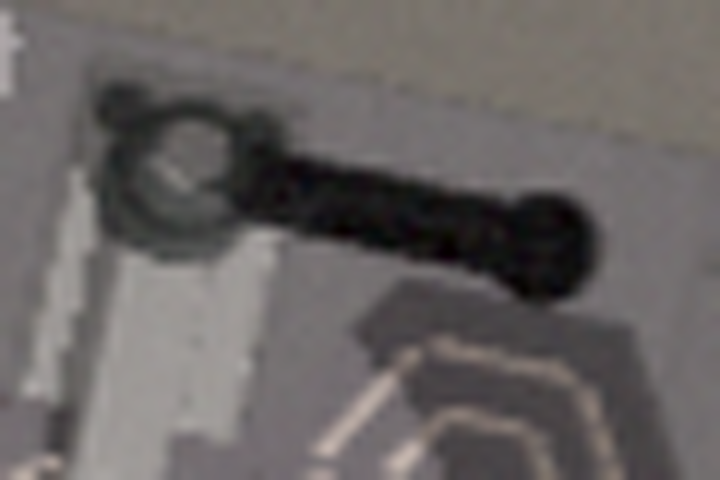

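```bash
python3 -c "
from workcell import job_done
print(job_done())"
```

```text
the job is handed in; nothing more can be done
None
```

I pushed the block home with the two fingers held against its rear flat. Then I turned the left, middle and right knobs clockwise, in that order, until each pressed against its stop at about 20 N. I handed the job in at about 25 s, with the arm clear of everything.

**Last checks:**
- **Block:** in the last top view its centre is 35.0 mm short of the midpoint between the fixed blocks, against a nominal 35.4 mm, and within 0.1 mm sideways, so it is home.
- **Knobs, bar direction:** in the top view this gave 2.397, 2.403 and 2.402 rad against the 2.4 stop. The scene camera was rougher, at 2.38, 2.45 and 2.38.
- **Knobs, ball position:** the rougher reading in the top view gave 2.39, about 2.36 and about 2.44. The middle knob disagrees most, but it stood against about 20 N, roughly four times its friction.
- **Eraser and clip:** by eye, both lie where they started. The pixel comparison around the clip did change, which I put down to the right knob's tongue and shadows moving. I did not measure its position separately.

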